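Lock the tube rotator with its pin

ROBOT

A 6-joint arm with a two-finger parallel gripper is mounted at the origin on the work surface. World frame = base frame: x ahead of the robot, y to its left, z up, the work surface at z = 0. Lengths are in m, angles in rad, forces in N, time in s.
With the tool pointing down it reaches from about 0.375 to 0.975 m from the base axis. Payload 3.8 kg.
Tool frame: the origin (TCP) lies at the very end of the fingers, on their centre line; the grasp point (between the pads) lies 19 mm behind it; z points along the fingers, y is the line along which they close (so a half turn about z gives the same grasp; the last joint's range is limited). The gripper opens to 85 mm and grips with 20 to 120 N. Pads are 22 mm wide; open, the fingers measure 114 mm over their backs; the gripper's body (76 mm by 85 mm) begins 54 mm behind the grasp point. The pads swing forward as they close: fully open they stand 13 mm farther back than shut.
Start: joints at [-1.385, 0.264, 1.604, -0, 1.274, -0.037], TCP at [0.149, -0.658, 0.231] pointing down, gripper open.
Joint ranges: [-2.63, 2.63], [-0.94, 2.18], [0.31, 2.57], [-1.31, 4.45], [0, 2.66], [-2.55, 2.55]. Speed limits (rad/s): [2.57, 2.57, 3.14, 3.14, 3.14, 3.14].

INTERFACE

Orientations are given as a rotation vector (axis times angle).
In Python, from workcell import read_state, read_camera, calibration, finish_job gives the robot as it stands.
- The arm moves only by the tool step_arm, never from a script. Its argument "commands" is a list of rows, each an object of numbers: "fingers": the gripper's target within -1 to 1 (shut at 1, half-way at 0, fully open at -1); "dx", "dy", "dz": the shift along the tool's x, y, z in m; "roll": the turn about the tool's z in degrees. In form: [{"fingers": .., "dx": .., "dy": .., "dz": .., "roll": ..}, ...]. A call has 1 to 8 rows; each row is the pose to reach, as a shift and turn from the pose commanded when the call began, along the tool's axes at that moment; what a row does not reach only later rows make up. A row lasts 1/8 s, in which the tool goes at most 62.5 mm and 10.7 degrees, less where a joint would pass 70% of its speed; a pose out of reach is approached as far as the arm can. A call with a gripper value outside its range is refused whole. The fingers move at their own pace and stop on an object; "squeeze" is the grip in N (left out, the last holds). Time passes only in rows, so rows that repeat a pose let the fingers close. It gives the time, the measured TCP pose, the force, the opening and the grip force at its end, in the units of the state.
- read_state(): the state, without advancing time (a new reading comes with each control period).
- read_camera(name): name is "scene" or "top"; returns (picture, depth): 400x640x3 uint8, blue, green, red; 400x640 float32, m along the optical axis (not along the pixel's ray), 0 where there is no reading.
- calibration(name): a dict with "intrinsics" (3x3 intrinsics, pixels), "world_to_cam" (4x4, takes a point from world to camera coordinates). Camera axes: x right, y up, looking along -z (the intrinsics and any distortion apply to the point x, -y, -z); pixel columns grow to the right and rows downward; lengths in m; the calibration is good to about 2 mm. A picture is of the moment at which its call begins. calibration takes no time and is no camera call.
- finish_job(): hands the job in; it is judged then, once.
The state is a dict: "time": time; "q": joint angles; "joint_vel": joint speeds; "joint_torque": joint torques, N m; "tool_pos": TCP position; "tcp_rot": TCP orientation; "wrist_force": force on the tool from outside, world axes, zero at the start; "torque": the same for the moment, N m; "width": opening from 0.0 (shut) to 1.0 (fully open); "grip_force": force on a finger pad.
Only numpy, scipy, OpenCV 4.12 (cv2) and the standard library are available. Lean on these libraries where they do the work, as an engineer would, in place of code of your own. Each camera call takes 0.05 s, during which the arm holds its last target. There are 200 camera calls.

TASK

Lock the hand-turned tube rotator: take the lock pin out of its parking block, put it upright into the hole on top of the rotator's housing, and turn the crank slowly until the shaft's hidden cross-hole comes under the pin and the pin drops in. Then push the pin fully home, so that its head sits flush on the housing, and let go; do not shove or knock over the bottle, the beaker or the clamp standing and lying around.

Things in the scene. Friction and masses are not known exactly. Their poses are not given: they have to be found in the camera images.
- pin_head (a point): Centre of the lock pin's head. Pin: steel shank 10 mm across, 72 mm long (last 3 mm tapered), under a plain black cylindrical head 24 mm across, 24 mm tall; 90 to 140 g. It starts upright in the parking block. The point is on its axis, 84 mm above the tip, 12 mm below the top of the head; z points from tip to head. Grip the head by its sides
- pin_tip (a point): Tip (lower end) of the lock pin, on its axis; same axes as pin_head
- stand: Parking block of the pin: fixed white plastic block 60 x 60 mm, 50 mm high, origin at the centre of its underside on the bench. The pin stands in a 13 mm hole in the middle of its top, 45 mm deep: lift it at least 50 mm to clear. The pin's head starts with its underside 27 mm above the block
- rotator: Fixed grey housing of the tube rotator, origin under its centre on the bench, z up. Foot 190 (x) x 130 (y) x 12 mm; on it an upright housing 70 (x) x 44 (y) mm, flat top 155 mm above the bench. A 32 mm steel shaft runs through it along its y axis. On the shaft's +y end is a white disc, 150 mm across, with tubes (y = 55 to 122 mm); on the -y end the crank
- bore (a point): Centre of the mouth of the upright pin hole in the housing's top, 155 mm above the bench; axes as the rotator. Hole 11 mm wide, 2 mm chamfer. The shaft closes it 29 mm down: a pin put in stands there unheld, its head underside 43 mm above the housing. Fully home: pin tip 72 mm below this point, pin_head 12 mm above it
- shaft_mid (a point): Point on the shaft's axis below the pin hole, 110 mm above the bench, inside the housing. A 12 mm cross-hole goes through the shaft here, out of sight. Once it is under the pin, the pin drops about 30 mm by its weight (head underside 9 to 17 mm above the housing); the crank then has about 0.2 rad of play before it blocks. A tight bush resists the rest: push the head down with 4 to 10 N; it does not spring back
- crank (a joint): Angle of crank and shaft (rad) about the rotator's y axis. 0: arm straight up; positive: handle leans to the rotator's +x. Stops at -1.4 and 1.4. Starts between -1.15 and -0.8, stays where left, takes about 1 N at the handle. The cross-hole lines up at an unknown crank angle between -0.4 and 0.7, different each time; the pin drops within about 0.1 rad of it
- crank_grip (a point): Centre of the crank's handle: plain black round bar 16 mm across, 72 mm long, along the rotator's y axis, free all round. In the rotator's frame it is at x = 80 mm * sin(crank), y = -117 mm, height 110 mm + 80 mm * cos(crank); its axes turn with the crank. The crank arm (10 mm thick) joins the handle at the end nearer the housing (y = -80 mm)
- reagent_mid (a point): Bystander: amber glass bottle with blue cap, 68 mm across, 150 mm tall, loose; the point is half-way up
- beaker_mid (a point): Bystander: clear beaker, 70 mm across, 90 mm tall, loose; the point is half-way up
- clamp: Bystander: steel burette clamp, a rod with a two-jaw grip, 185 mm long, 50 mm wide, 24 mm high, lying flat on the bench, loose; origin on the bench near its middle
Things that resemble listed ones, but are neither listed nor needed, are in the scene too. Of the things that look like the part that bears pin_head, the smaller one is meant.

How it is judged:
By the outcome, as a careful person would: the job done as asked, in the order asked, and still so for the second after the job is handed in, with the robot touching nothing.
It also fails if it takes over 70 s, if anything falls off the work surface, if the arm or the gripper's body presses on something with over 40 N, if the wrist force passes 120 N, or if a joint passes its speed limit or range.

## Working session

There is one attempt and no reset: what is moved stays moved. The work goes in short steps, Python scripts to look and compute and a tool call to move; the robot and the scene stay as the last step left them, time stands still between calls to the robot, and variables do not carry over. Pictures are saved under pics/ and viewed, at most 10 in all, crops included, and the job is handed in when it is done.

Besides the shell and the picture viewer there is one more tool, called after ">>>" in YAML: its name, and indented under it one key for each argument. step_arm: Moves the arm, as the interface text tells. Its arguments: {"type":"object","properties":{"commands":{"type":"array","items":{"type":"object","properties":{"fingers":{"type":"number"},"dx":{"type":"number"},"dy":{"type":"number"},"dz":{"type":"number"},"roll":{"type":"number"}}}},"squeeze":{"type":"number"}},"required":["commands"]}

```bash
mkdir -p pics
cat > h.py <<'E'
import numpy as np, cv2
from scipy.spatial.transform import Rotation as R
from workcell import *
def snap(n,save=None):
    im,d=read_camera(n); im=np.array(im); 
    if save: cv2.imwrite('pics/'+save,im)
    return im,np.array(d)
def cloud(n,d):
    c=calibration(n); K=np.array(c["intrinsics"]); T=np.linalg.inv(np.array(c["world_to_cam"]))
    v,u=np.mgrid[0:d.shape[0],0:d.shape[1]]
    p=np.stack([(u-K[0,2])/K[0,0]*d,-(v-K[1,2])/K[1,1]*d,-d,np.ones_like(d)],-1)
    return (p@T.T)[...,:3]
def proj(n,p):
    c=calibration(n); K=np.array(c["intrinsics"]); q=np.array(c["world_to_cam"])@np.append(p,1)
    x=K@np.array([q[0],-q[1],-q[2]]); return x[:2]/x[2]
E
python3 - <<'E'
from h import *
for n in("top","scene"):
    im,d=snap(n,n+'0.png'); np.save(n+'0.npy',d); c=calibration(n); print(c, (d==0).mean())
print(read_state())
E
```

```text
{'intrinsics': array([[389.76972314,   0.        , 321.22522443],
       [  0.        , 389.76972314, 196.04885422],
       [  0.        ,   0.        ,   1.        ]]), 'world_to_cam': array([[-0.02204297, -0.99973601, -0.00648264,  0.03533075],
       [ 0.99281831, -0.02265215,  0.11746781, -0.63688772],
       [-0.11758365, -0.00384674,  0.99305553, -0.98384133],
       [ 0.        ,  0.        ,  0.        ,  1.        ]])} 0.0040234375
{'intrinsics': array([[372.84122258,   0.        , 318.12945474],
       [  0.        , 372.84122258, 203.53624965],
       [  0.        ,   0.        ,   1.        ]]), 'world_to_cam': array([[-0.62111016,  0.78347135, -0.01987023,  0.36478614],
       [-0.52870204, -0.40015249,  0.74856672,  0.20587037],
       [ 0.57852945,  0.47544782,  0.66276167, -1.49260375],
       [ 0.        ,  0.        ,  0.        ,  1.        ]])} 0.0042265625
{'time': 0.1, 'q': array([-1.38492656e+00,  2.64691549e-01,  1.60526651e+00, -1.17586704e-05,
        1.27371874e+00, -3.68888208e-02]), 'joint_vel': array([-0.00150758, -0.0009825 , -0.00412664, -0.00024979,  0.00052731,
        0.00116634]), 'joint_torque': array([ 4.51661908e-04, -5.16707289e+01, -3.68590021e+01, -5.49194635e-05,
        6.24432927e-03, -1.41146376e-05]), 'tool_pos': array([ 0.14899744, -0.65765199,  0.23006158]), 'tcp_rot': array([-3.12006124e+00, -3.48959842e-01,  2.61073646e-04]), 'wrist_force': array([-0.25633434, -0.41270812,  0.09804253]), 'torque': array([ 0.01834859,  0.04126493, -0.03938276]), 'grip_force': 0.0, 'width': 1.0011489169324053}
```

View pics/top0.png

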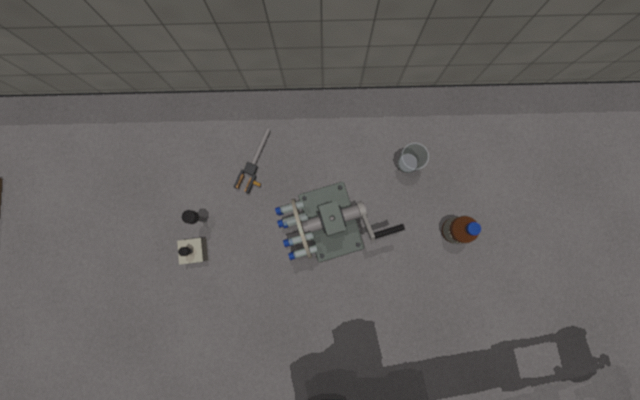

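View pics/scene0.png

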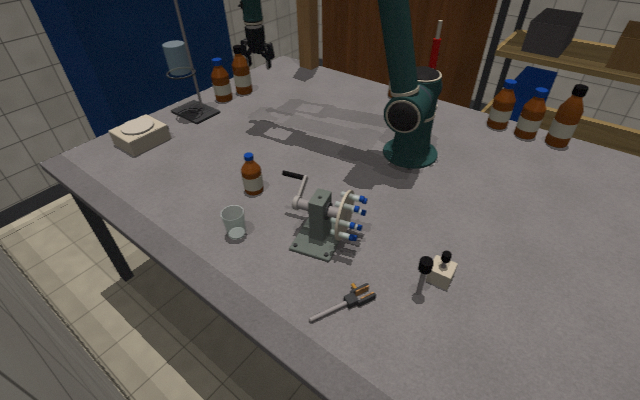

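Top view: the parked pin is at (185,251) on the white block. A larger look-alike stands free at (190,216). The rotator's housing top is at (332,217) and the crank handle at (388,231). The candidates for the pin are therefore (185,251) and (190,216); the one in the block is smaller. I'll measure them and check with an enlarged crop.

Run:
```python
from h import *
im=cv2.imread('pics/top0.png'); d=np.load('top0.npy'); P=cloud('top',d)
sc=cv2.imread('pics/scene0.png'); ds=np.load('scene0.npy'); S=cloud('scene',ds)
cam=np.linalg.inv(calibration('top')['world_to_cam'])[:3,3]; print('cam',cam)
def reg(n,P,u0,u1,v0,v1,z0,z1):
    m=np.zeros(P.shape[:2],bool); m[v0:v1,u0:u1]=1; m&=(P[...,2]>z0)&(P[...,2]<z1); q=P[m]
    print(n,len(q),q.mean(0).round(4),'med',np.median(q,0).round(4),'min',q.min(0).round(4),'max',q.max(0).round(4)); return m,q
reg('block',P,165,210,235,275,.045,.055)
reg('pintop',P,165,210,232,275,.085,.2)
reg('other',P,175,210,205,230,.06,.3)
m,q=reg('housing',P,315,350,200,236,.145,.165)
if len(q):
    r=cv2.minAreaRect((q[:,:2]*1000).astype(np.float32)); print(r)
m,q=reg('handle',P,372,408,222,240,.09,.3)
mean,ev=cv2.PCACompute((q).astype(np.float32),None); print(mean,ev[0])
m,q=reg('foot',P,295,370,180,265,.008,.018); r=cv2.minAreaRect((q[:,:2]*1000).astype(np.float32)); print(r)
reg('scene block',S,420,465,250,290,.044,.056)
reg('scene pin',S,436,456,248,266,.07,.2); reg('scene other',S,415,436,252,278,.06,.3)
reg('scene housing',S,305,335,180,210,.148,.162)
reg('scene handle',S,280,306,166,184,.08,.25)
reg('bottle',P,440,485,212,245,.02,.2);reg('beaker',P,395,432,140,175,.02,.2)
a=cv2.resize(im[195:275,160:215],None,fx=7,fy=7,interpolation=cv2.INTER_CUBIC)
b=cv2.resize(sc[240:300,405:465],None,fx=6,fy=6,interpolation=cv2.INTER_CUBIC)
o=np.zeros((560,385+360,3),np.uint8);o[:,:385]=a;o[:360,385:]=b;cv2.imwrite('pics/crop1.png',o)
```

```text
cam [0.51740893 0.01710997 1.05205192]
block 461 [0.5022 0.3556 0.0501] med [0.5023 0.3534 0.0501] min [0.4701 0.3267 0.045 ] max [0.535  0.3919 0.0548]
pintop 94 [0.5026 0.3569 0.0997] med [0.5033 0.3559 0.101 ] min [0.4913 0.3474 0.0853] max [0.5133 0.3708 0.1051]
other 210 [0.5835 0.3329 0.1273] med [0.5834 0.3317 0.1333] min [0.5677 0.3193 0.0613] max [0.6003 0.3516 0.1391]
housing 566 [ 0.5717 -0.0031  0.1549] med [ 0.572  -0.0031  0.155 ] min [ 0.5335 -0.0324  0.1466] max [0.611  0.0264 0.1599]
((572.0029907226562, -3.006908416748047), (69.91191864013672, 43.896759033203125), 15.727313041687012)
handle 241 [ 0.5381 -0.1292  0.1594] med [ 0.5378 -0.1297  0.1595] min [ 0.522  -0.1667  0.1522] max [ 0.5549 -0.0922  0.1663]
[[ 0.5381099  -0.12922138  0.15943271]] [-0.26630768  0.96382254  0.01124169]
foot 2206 [ 0.5674 -0.0059  0.0121] med [ 0.5455 -0.0056  0.012 ] min [ 0.4655 -0.0889  0.008 ] max [0.6776 0.081  0.0179]
((571.838134765625, -3.0099563598632812), (189.69342041015625, 129.55043029785156), 15.772743225097656)
scene block 363 [0.509  0.3635 0.0493] med [0.5082 0.3659 0.0494] min [0.4677 0.3286 0.0441] max [0.5924 0.393  0.0556]
scene pin 105 [0.5073 0.3619 0.094 ] med [0.5088 0.3621 0.0977] min [0.4912 0.3495 0.0773] max [0.5163 0.3726 0.103 ]
scene other 248 [0.5904 0.3397 0.1213] med [0.5921 0.34   0.1291] min [0.5678 0.3219 0.0687] max [0.6031 0.3545 0.1368]
scene housing 285 [ 0.5739 -0.0012  0.1536] med [ 0.5736 -0.0007  0.1538] min [ 0.5316 -0.0872  0.1484] max [0.6121 0.0275 0.1575]
scene handle 135 [ 0.5424 -0.1217  0.156 ] med [ 0.5422 -0.122   0.1567] min [ 0.527  -0.1648  0.145 ] max [ 0.5556 -0.0809  0.1653]
bottle 845 [ 0.5396 -0.3167  0.1009] med [ 0.5396 -0.3158  0.1031] min [ 0.5076 -0.3582  0.0207] max [ 0.574  -0.2959  0.1552]
beaker 492 [ 0.7313 -0.222   0.0631] med [ 0.7348 -0.2265  0.0656] min [ 0.6925 -0.2505  0.0201] max [ 0.7612 -0.1826  0.095 ]
```

View pics/crop1.png

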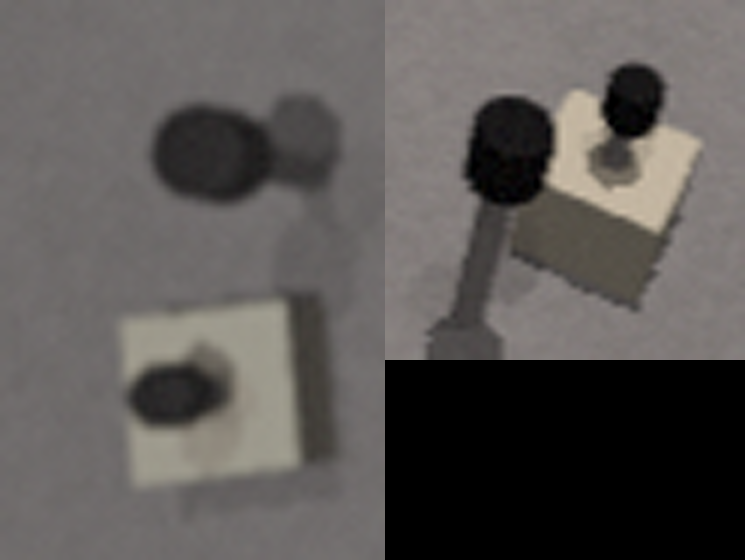

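The parked pin (small head, axis at about (0.5025, 0.357), top z 0.101) is the one meant. The free-standing one has a larger head and its top is at 0.138. The housing is at (0.572, -0.003) with yaw 15.75°, and the handle fits a crank angle of about -1.0.

```bash
cat >> h.py <<'E'
def go(x,y,z,yaw=15.75):
    "shift in tool axes and roll (deg) from measured pose to world target; yaw = direction of tool y"
    s=read_state(); M=R.from_rotvec(s['tcp_rot']).as_matrix()
    d=M.T@(np.array([x,y,z])-s['tool_pos']); cur=np.degrees(np.arctan2(M[1,1],M[0,1]))
    print('t',round(s['time'],2),'pos',s['tool_pos'].round(4),'d',d.round(4),'roll',round(-((yaw-cur+180)%360-180),1),'tilt',M[2].round(3),'F',s['wrist_force'].round(1),'w',round(s['width'],3),'g',s['grip_force'])
bore=np.array([.572,-.003,.155]); ux=np.array([.9625,.2714,0]); uy=np.array([-.2714,.9625,0])
E
python3 - <<'E'
from h import *
P=cloud('top',np.load('top0.npy'));q=P[232:275,165:210].reshape(-1,3);q=q[(q[:,2]>.097)&(q[:,2]<.106)];print(len(q),cv2.minEnclosingCircle((q[:,:2]*1000).astype(np.float32)),np.median(q,0))
go(.46,-.15,.35)
E
```

```text
77 ((502.5927429199219, 358.8692932128906), 12.015442848205566) [0.50150648 0.35815061 0.10164819]
t 0.1 pos [ 0.149  -0.6577  0.2301] d [ 0.4155 -0.4266 -0.119 ] roll -93.0 tilt [ 0.    -0.002 -1.   ] F [-0.3 -0.4  0.1] w 1.001 g 0.0
```

>>> step_arm:
  commands:
    - {"fingers": -1, "dx": 0, "dy": 0, "dz": -0.06, "roll": -10}
    - {"fingers": -1, "dx": 0.415, "dy": -0.427, "dz": -0.12, "roll": -93}
    - {"fingers": -1, "dx": 0.415, "dy": -0.427, "dz": -0.12, "roll": -93}
    - {"fingers": -1, "dx": 0.415, "dy": -0.427, "dz": -0.12, "roll": -93}
    - {"fingers": -1, "dx": 0.415, "dy": -0.427, "dz": -0.12, "roll": -93}
    - {"fingers": -1, "dx": 0.415, "dy": -0.427, "dz": -0.12, "roll": -93}
    - {"fingers": -1, "dx": 0.415, "dy": -0.427, "dz": -0.12, "roll": -93}
    - {"fingers": -1, "dx": 0.415, "dy": -0.427, "dz": -0.12, "roll": -93}
  squeeze: 40

```text
time: 1.1
tool_pos: [0.3765, -0.2849, 0.335]
tcp_rot: [-2.055, -2.376, -0.0]
wrist_force: [1.0, -0.8, 1.3]
width: 0.997
grip_force: 0.0
```

```bash
python3 -c "
from h import *
go(.5025,.3585,.22)"
```

```text
t 1.1 pos [ 0.3765 -0.2849  0.335 ] d [0.6184 0.2175 0.1151] roll -7.5 tilt [ 0. -0. -1.] F [ 1.  -0.8  1.3] w 0.997 g 0.0
```

>>> step_arm:
  commands:
    - {"dx": 0.618, "dy": 0.217, "dz": 0.08, "roll": -7.5}
    - {"dx": 0.618, "dy": 0.217, "dz": 0.08, "roll": -7.5}
    - {"dx": 0.618, "dy": 0.217, "dz": 0.08, "roll": -7.5}
    - {"dx": 0.618, "dy": 0.217, "dz": 0.08, "roll": -7.5}
    - {"dx": 0.618, "dy": 0.217, "dz": 0.08, "roll": -7.5}
    - {"dx": 0.618, "dy": 0.217, "dz": 0.08, "roll": -7.5}
    - {"dx": 0.618, "dy": 0.217, "dz": 0.08, "roll": -7.5}
    - {"dx": 0.618, "dy": 0.217, "dz": 0.08, "roll": -7.5}

```text
invalid input
```

```bash
python3 -c "
from h import *
go(.5025,.3585,.19)"
```

```text
t 1.1 pos [ 0.3765 -0.2849  0.335 ] d [0.6184 0.2175 0.1451] roll -7.5 tilt [ 0. -0. -1.] F [ 1.  -0.8  1.3] w 0.997 g 0.0
```

Every row needs "fingers".

>>> step_arm:
  commands:
    - {"fingers": -1, "dx": 0.618, "dy": 0.217, "dz": 0.08, "roll": -7.5}
    - {"fingers": -1, "dx": 0.618, "dy": 0.217, "dz": 0.08, "roll": -7.5}
    - {"fingers": -1, "dx": 0.618, "dy": 0.217, "dz": 0.08, "roll": -7.5}
    - {"fingers": -1, "dx": 0.618, "dy": 0.217, "dz": 0.08, "roll": -7.5}
    - {"fingers": -1, "dx": 0.618, "dy": 0.217, "dz": 0.08, "roll": -7.5}
    - {"fingers": -1, "dx": 0.618, "dy": 0.217, "dz": 0.08, "roll": -7.5}
    - {"fingers": -1, "dx": 0.618, "dy": 0.217, "dz": 0.08, "roll": -7.5}
    - {"fingers": -1, "dx": 0.618, "dy": 0.217, "dz": 0.08, "roll": -7.5}

```text
time: 2.1
tool_pos: [0.4738, 0.2018, 0.274]
tcp_rot: [1.902, 2.5, -0.0]
wrist_force: [1.2, -0.2, -0.2]
width: 1.002
grip_force: 0.0
```

```bash
python3 -c "
from h import *
go(.5025,.3585,.19)"
```

```text
t 2.1 pos [0.4738 0.2018 0.274 ] d [0.1434 0.0695 0.084 ] roll -0.3 tilt [-0.  0. -1.] F [ 1.2 -0.2 -0.2] w 1.002 g 0.0
```

>>> step_arm:
  commands:
    - {"fingers": -1, "dx": 0.143, "dy": 0.07, "dz": 0.05}
    - {"fingers": -1, "dx": 0.143, "dy": 0.07, "dz": 0.07}
    - {"fingers": -1, "dx": 0.143, "dy": 0.07, "dz": 0.07}
    - {"fingers": -1, "dx": 0.143, "dy": 0.07, "dz": 0.07}
    - {"fingers": -1, "dx": 0.143, "dy": 0.07, "dz": 0.07}

```text
invalid input
```

```bash
python3 -c "
from h import *
go(.5025,.3585,.068)"
```

```text
t 2.1 pos [0.4738 0.2018 0.274 ] d [0.1434 0.0695 0.206 ] roll -0.3 tilt [-0.  0. -1.] F [ 1.2 -0.2 -0.2] w 1.002 g 0.0
```

All five keys are needed in every row.

>>> step_arm:
  commands:
    - {"fingers": -1, "dx": 0.143, "dy": 0.07, "dz": 0.05, "roll": 0}
    - {"fingers": -1, "dx": 0.143, "dy": 0.07, "dz": 0.07, "roll": 0}
    - {"fingers": -1, "dx": 0.143, "dy": 0.07, "dz": 0.07, "roll": 0}
    - {"fingers": -1, "dx": 0.143, "dy": 0.07, "dz": 0.07, "roll": 0}
    - {"fingers": -1, "dx": 0.143, "dy": 0.07, "dz": 0.07, "roll": 0}

```text
time: 2.72
tool_pos: [0.5029, 0.3558, 0.204]
tcp_rot: [-1.902, -2.501, 0.003]
wrist_force: [0.3, -0.1, 0.3]
width: 1.001
grip_force: 0.0
```

```bash
python3 -c "
from h import *
go(.5025,.3585,.068)"
```

```text
t 2.73 pos [0.5029 0.3558 0.204 ] d [0.0029 0.0005 0.136 ] roll -0.3 tilt [-0.001 -0.001 -1.   ] F [ 0.3 -0.1  0.3] w 1.001 g 0.0
```

>>> step_arm:
  commands:
    - {"fingers": -1, "dx": 0.002, "dy": 0.0, "dz": 0.05, "roll": 0}
    - {"fingers": -1, "dx": 0.002, "dy": 0.0, "dz": 0.1, "roll": 0}
    - {"fingers": -1, "dx": 0.002, "dy": 0.0, "dz": 0.132, "roll": 0}
    - {"fingers": -1, "dx": 0.002, "dy": 0.0, "dz": 0.132, "roll": 0}
    - {"fingers": 1, "dx": 0.002, "dy": 0.0, "dz": 0.132, "roll": 0}
    - {"fingers": 1, "dx": 0.002, "dy": 0.0, "dz": 0.132, "roll": 0}
    - {"fingers": 1, "dx": 0.002, "dy": 0.0, "dz": 0.132, "roll": 0}
    - {"fingers": 1, "dx": 0.002, "dy": 0.0, "dz": 0.132, "roll": 0}
  squeeze: 50

```text
time: 3.72
tool_pos: [0.5035, 0.3587, 0.0742]
tcp_rot: [1.902, 2.5, 0.003]
wrist_force: [-1.8, 0.3, 4.7]
width: 0.264
grip_force: 48.6
```

>>> step_arm:
  commands:
    - {"fingers": 1, "dx": 0, "dy": 0, "dz": 0, "roll": 0}
    - {"fingers": 1, "dx": 0, "dy": 0, "dz": 0, "roll": 0}
    - {"fingers": 1, "dx": 0, "dy": 0, "dz": 0, "roll": 0}
    - {"fingers": 1, "dx": 0, "dy": 0, "dz": 0, "roll": 0}

```text
time: 4.22
tool_pos: [0.5035, 0.3588, 0.0741]
tcp_rot: [1.902, 2.5, 0.003]
wrist_force: [-1.3, -0.1, 6.5]
width: 0.263
grip_force: 48.7
```

>>> step_arm:
  commands:
    - {"fingers": 1, "dx": 0, "dy": 0, "dz": -0.02, "roll": 0}
    - {"fingers": 1, "dx": 0, "dy": 0, "dz": -0.05, "roll": 0}
    - {"fingers": 1, "dx": 0, "dy": 0, "dz": -0.09, "roll": 0}
    - {"fingers": 1, "dx": 0, "dy": 0, "dz": -0.14, "roll": 0}
    - {"fingers": 1, "dx": 0, "dy": 0, "dz": -0.2, "roll": 0}
    - {"fingers": 1, "dx": 0, "dy": 0, "dz": -0.22, "roll": 0}
    - {"fingers": 1, "dx": 0, "dy": 0, "dz": -0.22, "roll": 0}
    - {"fingers": 1, "dx": 0, "dy": 0, "dz": -0.22, "roll": 0}

```text
time: 5.22
tool_pos: [0.5016, 0.3574, 0.2899]
tcp_rot: [-1.901, -2.499, 0.006]
wrist_force: [-0.4, 0.1, -1.8]
width: 0.263
grip_force: 49.7
```

```bash
python3 -c "
from h import *
go(.572,-.003,.27)
im,d=snap('scene'); np.save('s1.npy',d)
u,v=map(int,proj('scene',[.5035,.3587,.27])); print(u,v)
c=im[v-60:v+60,u-70:u+70]; cv2.imwrite('pics/grasp.png',cv2.resize(c,None,fx=5,fy=5,interpolation=cv2.INTER_CUBIC))
"
```

```text
t 5.22 pos [0.5016 0.3574 0.2899] d [-0.3661 -0.0282  0.0205] roll -0.3 tilt [-0.001 -0.004 -1.   ] F [-0.4  0.1 -1.8] w 0.263 g 49.677590131759644
461 204
```

View pics/grasp.png

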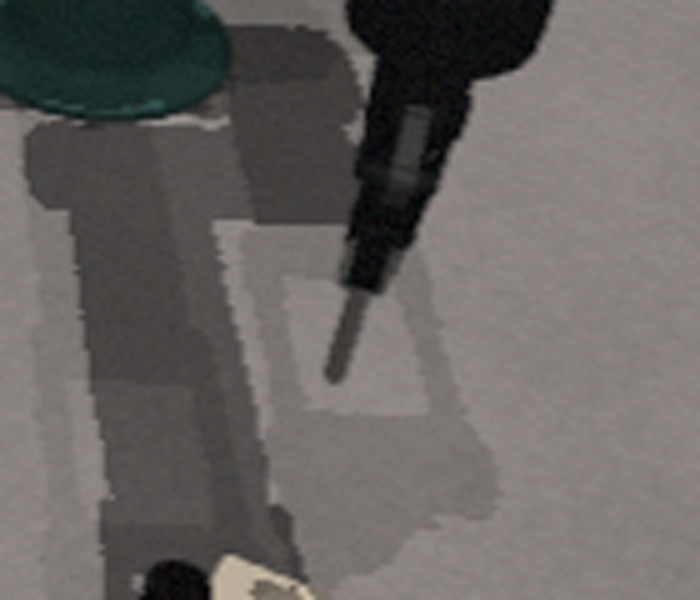

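Pin is held: the shank points down from the closed fingers at crop (345,335). Moving above the bore.

>>> step_arm:
  commands:
    - {"fingers": 1, "dx": -0.05, "dy": -0.004, "dz": 0, "roll": 0}
    - {"fingers": 1, "dx": -0.11, "dy": -0.009, "dz": 0, "roll": 0}
    - {"fingers": 1, "dx": -0.17, "dy": -0.013, "dz": 0, "roll": 0}
    - {"fingers": 1, "dx": -0.23, "dy": -0.018, "dz": 0, "roll": 0}
    - {"fingers": 1, "dx": -0.29, "dy": -0.022, "dz": 0, "roll": 0}
    - {"fingers": 1, "dx": -0.34, "dy": -0.026, "dz": 0, "roll": 0}
    - {"fingers": 1, "dx": -0.365, "dy": -0.028, "dz": 0, "roll": 0}
    - {"fingers": 1, "dx": -0.365, "dy": -0.028, "dz": 0, "roll": 0}

```text
time: 6.28
tool_pos: [0.5721, -0.0029, 0.2896]
tcp_rot: [-1.904, -2.494, 0.004]
wrist_force: [-0.3, 0.4, -1.2]
width: 0.267
grip_force: 49.7
```

Run:
```python
from h import *
go(.572,-.003,.255)
im,d=snap('scene'); S=cloud('scene',d); s=read_state(); t=s['tool_pos']
# shank: points within 20mm of TCP axis, z between tip and fingertip
m=(np.hypot(S[...,0]-t[0],S[...,1]-t[1])<.02)&(S[...,2]>t[2]-.075)&(S[...,2]<t[2]-.008)&(d>0)
q=S[m]; v,u=np.nonzero(m); print(len(q),u.min(),u.max(),v.min(),v.max(),q.min(0),q.max(0))
for a in np.arange(t[2]-.072,t[2]-.005,.01):
    k=(q[:,2]>=a)&(q[:,2]<a+.01)
    if k.any(): print(round(a+.005,3),k.sum(),q[k].mean(0).round(4))
cu,cv=map(int,proj('scene',bore+[0,0,.03])); print(proj('scene',bore),proj('scene',t),cu,cv)
cv2.imwrite('pics/over.png',cv2.resize(im[cv-45:cv+45,cu-50:cu+50],None,fx=6,fy=6,interpolation=cv2.INTER_CUBIC))
```

```text
t 6.28 pos [ 0.5721 -0.0029  0.2896] d [-0.0001  0.      0.0346] roll -0.5 tilt [ 0.001 -0.005 -1.   ] F [-0.3  0.4 -1.2] w 0.267 g 49.65272605419159
61 318 321 160 178 [ 0.57021629 -0.00633493  0.22236796] [0.57767062 0.00451372 0.28144712]
0.223 5 [0.5738 0.0014 0.2249]
0.233 8 [0.5742 0.0015 0.2323]
0.243 9 [0.5737 0.0025 0.242 ]
0.253 12 [5.740e-01 5.000e-04 2.526e-01]
0.263 12 [0.574  0.0011 0.2632]
0.273 12 [0.5738 0.0008 0.2729]
0.283 3 [0.5716 0.0031 0.2801]
[319.56431532 196.26456898] [319.04509514 156.98408479] 319 188
```

View pics/over.png

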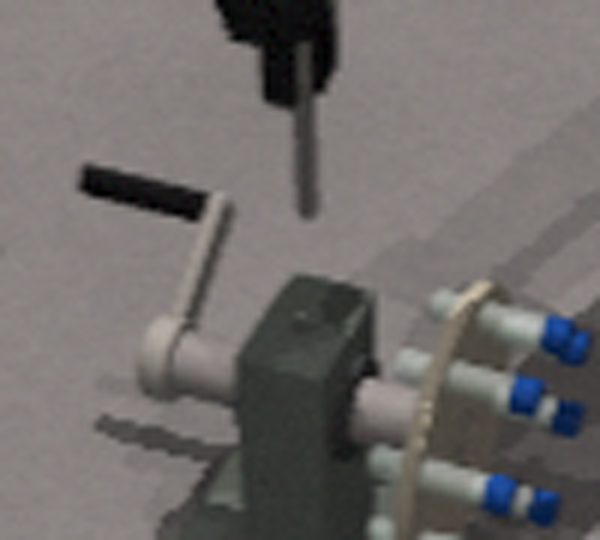

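The pin is upright in the fingers: tip at crop (308,213), almost exactly above the bore mouth at (305,318). Lowering with force checks.

>>> step_arm:
  commands:
    - {"fingers": 1, "dx": 0, "dy": 0, "dz": 0.03, "roll": 0}
    - {"fingers": 1, "dx": 0, "dy": 0, "dz": 0.055, "roll": 0}
    - {"fingers": 1, "dx": 0, "dy": 0, "dz": 0.06, "roll": 0}
    - {"fingers": 1, "dx": 0, "dy": 0, "dz": 0.064, "roll": 0}
    - {"fingers": 1, "dx": 0, "dy": 0, "dz": 0.068, "roll": 0}
    - {"fingers": 1, "dx": 0, "dy": 0, "dz": 0.071, "roll": 0}
    - {"fingers": 1, "dx": 0, "dy": 0, "dz": 0.073, "roll": 0}
    - {"fingers": 1, "dx": 0, "dy": 0, "dz": 0.073, "roll": 0}

```text
time: 7.32
tool_pos: [0.5745, -0.0013, 0.2233]
tcp_rot: [1.9, 2.497, 0.004]
wrist_force: [-2.8, 0.7, 10.3]
width: 0.265
grip_force: 51.3
```

Touching the mouth, and the arm was pushed about 2.5 mm along +tool y. When I gripped the pin it was pushed the same way, which suggests a camera bias. I'll back off, shift +2 mm and retry.

>>> step_arm:
  commands:
    - {"fingers": 1, "dx": 0, "dy": 0.0, "dz": -0.008, "roll": 0}
    - {"fingers": 1, "dx": 0, "dy": 0.002, "dz": -0.008, "roll": 0}
    - {"fingers": 1, "dx": 0, "dy": 0.002, "dz": -0.005, "roll": 0}
    - {"fingers": 1, "dx": 0, "dy": 0.002, "dz": -0.002, "roll": 0}
    - {"fingers": 1, "dx": 0, "dy": 0.002, "dz": 0.001, "roll": 0}
    - {"fingers": 1, "dx": 0, "dy": 0.002, "dz": 0.003, "roll": 0}
    - {"fingers": 1, "dx": 0, "dy": 0.002, "dz": 0.005, "roll": 0}
    - {"fingers": 1, "dx": 0, "dy": 0.002, "dz": 0.005, "roll": 0}

```text
time: 8.32
tool_pos: [0.5771, -0.0014, 0.2227]
tcp_rot: [1.898, 2.495, 0.004]
wrist_force: [-9.5, -1.3, 31.3]
width: 0.263
grip_force: 54.2
```

>>> step_arm:
  commands:
    - {"fingers": 1, "dx": 0, "dy": -0.002, "dz": -0.015, "roll": 0}
    - {"fingers": 1, "dx": 0, "dy": -0.002, "dz": -0.025, "roll": 0}
    - {"fingers": 1, "dx": 0, "dy": -0.002, "dz": -0.025, "roll": 0}
    - {"fingers": 1, "dx": 0, "dy": -0.002, "dz": -0.025, "roll": 0}

```text
time: 8.82
tool_pos: [0.5726, -0.0011, 0.2382]
tcp_rot: [-1.901, -2.499, 0.002]
wrist_force: [-0.2, -0.5, -1.7]
width: 0.26
grip_force: 50.0
```

Run:
```python
from h import *
go(.572,-.003,.235)
im,d=snap('scene'); t=read_state()['tool_pos']
for z in (t[2],t[2]-.03,t[2]-.069,.155): print(round(z,3),proj('scene',[t[0],t[1],z]).round(2))
print('bore',proj('scene',bore).round(2), 'px per mm ux',((proj('scene',bore+ux*.01)-proj('scene',bore))/10).round(3),'uy',((proj('scene',bore+uy*.01)-proj('scene',bore))/10).round(3))
g=cv2.cvtColor(im,cv2.COLOR_BGR2GRAY)
print(g[160:204,306:334])
np.save('s2.npy',im)
cu,cv=319,185
cv2.imwrite('pics/over2.png',cv2.resize(im[cv-22:cv+22,cu-25:cu+25],None,fx=12,fy=12,interpolation=cv2.INTER_CUBIC))
```

```text
t 8.82 pos [ 0.5726 -0.0011  0.2382] d [-0.0017 -0.0011  0.0032] roll -0.3 tilt [ 0.001 -0.002 -1.   ] F [-0.2 -0.5 -1.7] w 0.26 g 49.960439801216125
0.238 [319.48 173.16]
0.208 [319.67 181.92]
0.169 [319.91 192.82]
0.155 [319.99 196.63]
bore [319.56 196.26] px per mm ux [-0.135  0.214] uy [0.326 0.083]
[[  4  18  23 ... 132 131 129]
 [ 55   5  16 ... 131 133 135]
 [102   9  13 ... 128 131 134]
 ...
 [141 142 125 ...  92 133 135]
 [143 127  90 ...  88 133 132]
 [138 124  86 ...  55 103 126]]
```

View pics/over2.png

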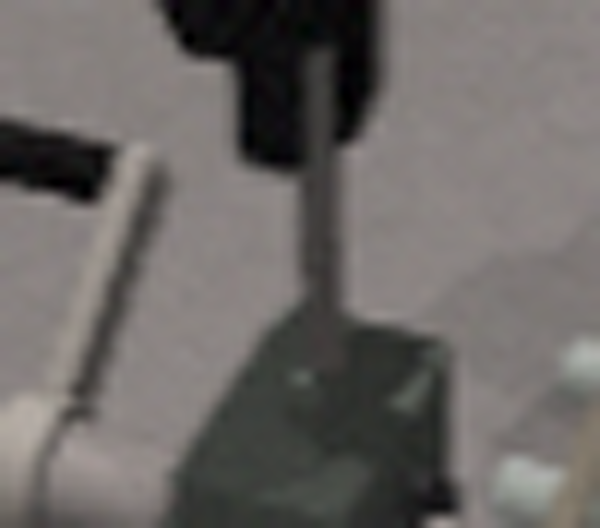

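Run:
```python
from h import *
np.set_printoptions(linewidth=250)
g=cv2.cvtColor(np.load('s2.npy'),cv2.COLOR_BGR2GRAY).astype(int)
print(g[172:194,312:330])
g0=cv2.cvtColor(cv2.imread('pics/scene0.png'),cv2.COLOR_BGR2GRAY).astype(int)
print('clean');print(g0[188:204,310:332])
g1=cv2.cvtColor(cv2.imread('pics/top0.png'),cv2.COLOR_BGR2GRAY).astype(int)
print('top',proj('top',bore));print(g1[208:228,322:343])
```

```text
[[125  93  17  15  14  11  20  42  62  52  19  10  63 111 129 129 134 131]
 [125  94  18  17  14  17  15  40  61  51  16  27  89 134 130 130 131 135]
 [124  92  11  12  17  12  19  38  62  49  18  61 113 132 134 132 133 137]
 [127 103  26  16  10  11  16  38  65  58  89 130 134 133 132 131 131 132]
 [131 117  74  43  18  14  15  40  63  67 100 133 134 128 131 130 132 135]
 [133 135 127 114 102  76  67  63  63  67 101 130 131 132 130 131 133 134]
 [133 135 133 132 132 130 113  63  62  67  99 130 132 135 132 131 130 136]
 [133 135 137 136 137 136 117  69  64  67 102 132 132 132 134 134 132 135]
 [132 131 132 133 136 136 117  74  63  68 103 131 131 134 132 131 132 136]
 [136 133 133 131 135 135 113  75  63  67 102 129 130 126 128 130 131 133]
 [135 133 134 132 135 134 117  75  62  68 102 129 129 131 129 133 134 133]
 [135 135 131 131 134 133 114  70  62  60  95 131 131 134 134 133 136 133]
 [132 133 129 131 130 131 115  71  65  63  95 136 132 131 132 135 133 135]
 [131 132 135 134 135 134 119  70  58  61  97 131 133 133 134 135 134 133]
 [133 133 135 135 137 134 122  86  64  60  96 131 
[... 3086 characters left out ...]
90]
 [ 74  97 107 109 108 109 106 103  95  94  93  90  95 102 107 106 106 106 106 107  96]
 [ 69  92 105 108 108 107 108 105 100  99  98 100 105 105 106 107 106 104 108 107  97]
 [ 68  83 105 106 106 106 106 107 107 107 104 106 105 106 106 105 107 105 108 107 101]
 [ 64  76  96 109 107 106 106 107 107 106 108 106 107 108 107 108 105 107 107 104 106]
 [ 63  70  91 105 108 107 107 105 107 105 104 106 105 107 106 106 104 106 107 106 107]
 [ 69  65  84 106 109 108 106 107 107 106 106 106 107 107 105 106 106 106 103 105 104]
 [ 71  59  79 100 108 108 108 106 106 109 105 107 107 106 105 106 105 104 105 106 104]
 [ 71  58  70  93 106 108 107 106 106 107 106 108 108 106 105 108 106 105 104 105 105]]
```

The bore is at scene u=319.55 and the shank at about 320.5 when extended to the tip, so the pin sits about 3 mm too far along +tool x. Correcting and trying again.

>>> step_arm:
  commands:
    - {"fingers": 1, "dx": -0.003, "dy": 0, "dz": 0, "roll": 0}
    - {"fingers": 1, "dx": -0.003, "dy": 0, "dz": 0.006, "roll": 0}
    - {"fingers": 1, "dx": -0.003, "dy": 0, "dz": 0.01, "roll": 0}
    - {"fingers": 1, "dx": -0.003, "dy": 0, "dz": 0.013, "roll": 0}
    - {"fingers": 1, "dx": -0.003, "dy": 0, "dz": 0.016, "roll": 0}
    - {"fingers": 1, "dx": -0.003, "dy": 0, "dz": 0.019, "roll": 0}
    - {"fingers": 1, "dx": -0.003, "dy": 0, "dz": 0.022, "roll": 0}
    - {"fingers": 1, "dx": -0.003, "dy": 0, "dz": 0.022, "roll": 0}

```text
time: 9.88
tool_pos: [0.5737, -0.004, 0.2172]
tcp_rot: [-1.902, -2.5, 0.001]
wrist_force: [-0.7, 0.2, -0.6]
width: 0.259
grip_force: 50.0
```

It's in the hole: 6 mm below the earlier contact height with no force. Going on down to the shaft.

>>> step_arm:
  commands:
    - {"fingers": 1, "dx": 0, "dy": 0, "dz": 0.004, "roll": 0}
    - {"fingers": 1, "dx": 0, "dy": 0, "dz": 0.008, "roll": 0}
    - {"fingers": 1, "dx": 0, "dy": 0, "dz": 0.012, "roll": 0}
    - {"fingers": 1, "dx": 0, "dy": 0, "dz": 0.015, "roll": 0}
    - {"fingers": 1, "dx": 0, "dy": 0, "dz": 0.018, "roll": 0}
    - {"fingers": 1, "dx": 0, "dy": 0, "dz": 0.018, "roll": 0}

```text
time: 10.62
tool_pos: [0.5738, -0.004, 0.1992]
tcp_rot: [-1.902, -2.5, 0.0]
wrist_force: [-0.0, 0.4, -1.4]
width: 0.264
grip_force: 50.0
```

>>> step_arm:
  commands:
    - {"fingers": 1, "dx": 0, "dy": 0, "dz": 0.002, "roll": 0}
    - {"fingers": 1, "dx": 0, "dy": 0, "dz": 0.004, "roll": 0}
    - {"fingers": 1, "dx": 0, "dy": 0, "dz": 0.004, "roll": 0}
    - {"fingers": -0.2, "dx": 0, "dy": 0, "dz": 0.004, "roll": 0}
    - {"fingers": -0.2, "dx": 0, "dy": 0, "dz": 0.004, "roll": 0}
    - {"fingers": -0.2, "dx": 0, "dy": 0, "dz": 0.004, "roll": 0}
    - {"fingers": -0.2, "dx": 0, "dy": 0, "dz": 0.004, "roll": 0}

```text
time: 11.5
tool_pos: [0.5741, -0.004, 0.1957]
tcp_rot: [1.902, 2.5, 0.0]
wrist_force: [-0.2, -0.1, -1.0]
width: 0.603
grip_force: 0.0
```

>>> step_arm:
  commands:
    - {"fingers": -0.2, "dx": 0, "dy": 0, "dz": -0.02, "roll": 0}
    - {"fingers": -0.2, "dx": 0, "dy": 0, "dz": -0.06, "roll": 0}
    - {"fingers": -0.2, "dx": 0, "dy": 0, "dz": -0.09, "roll": 0}
    - {"fingers": -0.2, "dx": -0.05, "dy": -0.03, "dz": -0.09, "roll": 0}
    - {"fingers": -0.2, "dx": -0.11, "dy": -0.07, "dz": -0.09, "roll": 0}
    - {"fingers": -0.2, "dx": -0.12, "dy": -0.07, "dz": -0.09, "roll": 0}
    - {"fingers": -0.2, "dx": -0.12, "dy": -0.07, "dz": -0.09, "roll": 0}
    - {"fingers": -0.2, "dx": -0.12, "dy": -0.07, "dz": -0.09, "roll": 0}

```text
time: 12.5
tool_pos: [0.539, -0.1373, 0.2859]
tcp_rot: [-1.902, -2.501, -0.002]
wrist_force: [-0.1, 0.5, -0.2]
width: 0.604
grip_force: 0.0
```

```bash
cat >> h.py <<'E'
def head():
    im,d=snap('scene'); S=cloud('scene',d); b=bore
    m=(np.hypot(S[...,0]-b[0],S[...,1]-b[1])<.03)&(S[...,2]>.162)&(S[...,2]<.24)&(d>0)&(im.max(2)<60)
    q=S[m]; print('head n',len(q),q.mean(0).round(4),'z 5/95',np.percentile(q[:,2],[3,97]).round(4)); return im,d,S
def grip_pt(a): return bore+[0,0,-.045]+ux*.08*np.sin(a)-uy*.117+np.array([0,0,.08*np.cos(a)])
E
python3 - <<'E'
from h import *
im,d,S=head()
for a in(-1.05,-1.0,-.95): print(a,grip_pt(a).round(4))
# handle points
p=grip_pt(-1.0); m=(np.linalg.norm(S-p,axis=2)<.05)&(im.max(2)<50); q=S[m]; print('handle',m.sum(),q.mean(0).round(4),q.min(0).round(3),q.max(0).round(3))
p=grip_pt(-1); go(p[0],p[1],.2)
cv2.imwrite('pics/stand.png',cv2.resize(im[120:260,250:390],None,fx=4,fy=4,interpolation=cv2.INTER_CUBIC))
E
```

```text
head n 85 [0.5756 0.001  0.2134] z 5/95 [0.1978 0.2226]
-1.05 [ 0.537  -0.1344  0.1498]
-1.0 [ 0.539  -0.1339  0.1532]
-0.95 [ 0.5411 -0.1333  0.1565]
handle 94 [ 0.5438 -0.1304  0.1564] [ 0.532 -0.163  0.147] [ 0.556 -0.1    0.163]
t 12.55 pos [ 0.539  -0.137   0.2857] d [0.003  0.0008 0.0857] roll -0.2 tilt [ 0.001  0.    -1.   ] F [-0.7  0.5 -0.2] w 0.603 g 0.0
```

View pics/stand.png

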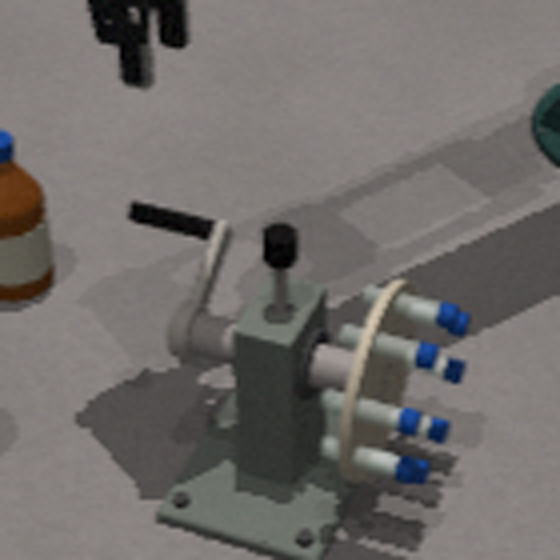

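The pin stands in the bore: head at crop (280,245), underside 43 mm above the housing as specified. Now lowering around the handle and caging it loosely.

>>> step_arm:
  commands:
    - {"fingers": -0.2, "dx": 0, "dy": 0.001, "dz": 0.05, "roll": 0}
    - {"fingers": -0.2, "dx": 0, "dy": 0.001, "dz": 0.1, "roll": 0}
    - {"fingers": -0.2, "dx": 0, "dy": 0.001, "dz": 0.14, "roll": 0}
    - {"fingers": -0.2, "dx": 0, "dy": 0.001, "dz": 0.15, "roll": 0}
    - {"fingers": -0.2, "dx": 0, "dy": 0.001, "dz": 0.15, "roll": 0}
    - {"fingers": 0.45, "dx": 0, "dy": 0.001, "dz": 0.15, "roll": 0}
    - {"fingers": 0.45, "dx": 0, "dy": 0.001, "dz": 0.15, "roll": 0}
    - {"fingers": 0.45, "dx": 0, "dy": 0.001, "dz": 0.15, "roll": 0}
  squeeze: 20

```text
time: 13.55
tool_pos: [0.5402, -0.1384, 0.1368]
tcp_rot: [1.901, 2.498, 0.001]
wrist_force: [0.1, 0.9, -0.4]
width: 0.276
grip_force: 0.0
```

Run:
```python
from h import *
head(); p=grip_pt(-1); go(p[0],p[1],p[2]-.019)
for a in np.arange(-1,.85,.1): print(round(a,2),(80*(np.sin(a)-np.sin(-1))).round(1),(-80*(np.cos(a)-np.cos(1))).round(1))
```

```text
head n 84 [0.5756 0.0009 0.2132] z 5/95 [0.1989 0.2227]
t 13.6 pos [ 0.54   -0.1383  0.1365] d [0.0045 0.0002 0.0022] roll -0.3 tilt [-0.001  0.001 -1.   ] F [ 0.3  0.2 -1. ] w 0.276 g 0.0
-1.0 0.0 -0.0
-0.9 4.7 -6.5
-0.8 9.9 -12.5
-0.7 15.8 -18.0
-0.6 22.1 -22.8
-0.5 29.0 -27.0
-0.4 36.2 -30.5
-0.3 43.7 -33.2
-0.2 51.4 -35.2
-0.1 59.3 -36.4
-0.0 67.3 -36.8
0.1 75.3 -36.4
0.2 83.2 -35.2
0.3 91.0 -33.2
0.4 98.5 -30.5
0.5 105.7 -27.0
0.6 112.5 -22.8
0.7 118.9 -18.0
0.8 124.7 -12.5
```

>>> step_arm:
  commands:
    - {"fingers": 0.45, "dx": 0.002, "dy": 0.003, "dz": -0.004, "roll": 0}
    - {"fingers": 0.45, "dx": 0.002, "dy": 0.006, "dz": -0.008, "roll": 0}
    - {"fingers": 0.45, "dx": 0.002, "dy": 0.01, "dz": -0.0125, "roll": 0}
    - {"fingers": 0.45, "dx": 0.002, "dy": 0.014, "dz": -0.0165, "roll": 0}
    - {"fingers": 0.45, "dx": 0.002, "dy": 0.018, "dz": -0.02, "roll": 0}
    - {"fingers": 0.45, "dx": 0.002, "dy": 0.022, "dz": -0.0228, "roll": 0}
    - {"fingers": 0.45, "dx": 0.002, "dy": 0.0255, "dz": -0.025, "roll": 0}
    - {"fingers": 0.45, "dx": 0.002, "dy": 0.029, "dz": -0.027, "roll": 0}

```text
time: 14.6
tool_pos: [0.5667, -0.1287, 0.1633]
tcp_rot: [1.903, 2.5, -0.001]
wrist_force: [-2.3, 0.0, 1.4]
width: 0.273
grip_force: 1.2
```

```bash
cat >> h.py <<'E'
def crank():
    im,d,S=head(); v=S-(bore+[0,0,-.045]); x=v@ux; y=v@uy
    m=(y<-.09)&(y>-.155)&(np.abs(np.hypot(x,v[...,2])-.083)<.02)&(im.max(2)<60)&(d>0)
    # crank arm: bright, y about -0.08
    k=(y<-.07)&(y>-.09)&(np.hypot(x,v[...,2])>.03)&(np.hypot(x,v[...,2])<.075)&(im.min(2)>90)&(d>0)&(v[...,2]>0)
    print('arm n',k.sum(),'angle',np.arctan2(np.median(x[k]),np.median(v[...,2][k])).round(3) if k.any() else None)
    g=read_state(); t=(g['tool_pos']-(bore+[0,0,-.045])); print('finger angle',np.arctan2(t@ux,t[2]+.019).round(3),'r',np.hypot(t@ux,t[2]+.019).round(4),'F',g['wrist_force'].round(1),'t',g['time'])
E
python3 -c "
from h import *
crank()"
```

```text
head n 81 [5.742e-01 3.000e-04 2.127e-01] z 5/95 [0.1984 0.2223]
arm n 31 angle -0.389
finger angle -0.485 r 0.0819 F [-1.8 -1.1  1.5] t 14.65
```

>>> step_arm:
  commands:
    - {"fingers": 0.45, "dx": 0, "dy": 0.0018, "dz": -0.001, "roll": 0}
    - {"fingers": 0.45, "dx": 0, "dy": 0.0036, "dz": -0.0018, "roll": 0}
    - {"fingers": 0.45, "dx": 0, "dy": 0.0054, "dz": -0.0027, "roll": 0}
    - {"fingers": 0.45, "dx": 0, "dy": 0.0072, "dz": -0.0035, "roll": 0}
    - {"fingers": 0.45, "dx": 0, "dy": 0.009, "dz": -0.0042, "roll": 0}
    - {"fingers": 0.45, "dx": 0, "dy": 0.011, "dz": -0.005, "roll": 0}
    - {"fingers": 0.45, "dx": 0, "dy": 0.013, "dz": -0.0056, "roll": 0}
    - {"fingers": 0.45, "dx": 0, "dy": 0.0147, "dz": -0.0062, "roll": 0}

```text
time: 15.65
tool_pos: [0.5812, -0.1244, 0.1687]
tcp_rot: [1.902, 2.5, 0.0]
wrist_force: [-2.1, -0.4, 0.6]
width: 0.279
grip_force: 0.7
```

```bash
python3 -c "
from h import *
crank()"
```

```text
head n 78 [0.577  0.0013 0.1841] z 5/95 [0.1698 0.1923]
arm n 26 angle -0.184
finger angle -0.297 r 0.0814 F [-1.2  0.5 -0.1] t 15.7
```

The pin dropped: underside about 14 mm above the housing. Opening, rising, then closing the fingers above the head.

>>> step_arm:
  commands:
    - {"fingers": -0.1, "dx": 0, "dy": -0.002, "dz": 0, "roll": 0}
    - {"fingers": -0.1, "dx": 0, "dy": -0.002, "dz": 0, "roll": 0}
    - {"fingers": -0.1, "dx": 0, "dy": -0.002, "dz": 0, "roll": 0}
    - {"fingers": -0.1, "dx": 0, "dy": -0.002, "dz": -0.03, "roll": 0}
    - {"fingers": 0, "dx": 0, "dy": -0.002, "dz": -0.08, "roll": 0}
    - {"fingers": 1, "dx": 0, "dy": -0.002, "dz": -0.1, "roll": 0}
    - {"fingers": 1, "dx": 0, "dy": -0.002, "dz": -0.1, "roll": 0}
    - {"fingers": 1, "dx": 0, "dy": -0.002, "dz": -0.1, "roll": 0}

```text
time: 16.7
tool_pos: [0.5781, -0.1247, 0.2666]
tcp_rot: [-1.901, -2.498, 0.002]
wrist_force: [-0.1, 0.5, -0.5]
width: -0.0
grip_force: 0.0
```

```bash
python3 -c "
from h import *
crank(); go(.573,-.003,.215)"
```

```text
head n 80 [0.5771 0.0014 0.1841] z 5/95 [0.1707 0.1927]
arm n 28 angle -0.146
finger angle -0.155 r 0.1773 F [-0.8 -0.1 -0.4] t 16.75
t 16.75 pos [ 0.5778 -0.1247  0.2662] d [0.1185 0.028  0.0513] roll -0.3 tilt [ 0.002 -0.003 -1.   ] F [-0.8 -0.1 -0.4] w -0.0 g 0.0
```

>>> step_arm:
  commands:
    - {"fingers": 1, "dx": 0.06, "dy": 0.014, "dz": 0, "roll": 0}
    - {"fingers": 1, "dx": 0.118, "dy": 0.028, "dz": 0, "roll": 0}
    - {"fingers": 1, "dx": 0.118, "dy": 0.028, "dz": 0.02, "roll": 0}
    - {"fingers": 1, "dx": 0.118, "dy": 0.028, "dz": 0.05, "roll": 0}
    - {"fingers": 1, "dx": 0.118, "dy": 0.028, "dz": 0.06, "roll": 0}
    - {"fingers": 1, "dx": 0.118, "dy": 0.028, "dz": 0.066, "roll": 0}
    - {"fingers": 1, "dx": 0.118, "dy": 0.028, "dz": 0.07, "roll": 0}
    - {"fingers": 1, "dx": 0.118, "dy": 0.028, "dz": 0.072, "roll": 0}

```text
time: 17.75
tool_pos: [0.5751, -0.0042, 0.1973]
tcp_rot: [1.902, 2.499, 0.001]
wrist_force: [-0.7, -0.6, 0.7]
width: -0.0
grip_force: 0.0
```

>>> step_arm:
  commands:
    - {"fingers": 1, "dx": 0, "dy": -0.001, "dz": 0.0015, "roll": 0}
    - {"fingers": 1, "dx": 0, "dy": -0.001, "dz": 0.003, "roll": 0}
    - {"fingers": 1, "dx": 0, "dy": -0.001, "dz": 0.0045, "roll": 0}
    - {"fingers": 1, "dx": 0, "dy": -0.001, "dz": 0.006, "roll": 0}

```text
time: 18.25
tool_pos: [0.5741, -0.0041, 0.1912]
tcp_rot: [1.902, 2.5, 0.001]
wrist_force: [-0.3, -0.9, 3.4]
width: 0.001
grip_force: 1.4
```

>>> step_arm:
  commands:
    - {"fingers": 1, "dx": 0, "dy": 0, "dz": 0.0015, "roll": 0}
    - {"fingers": 1, "dx": 0, "dy": 0, "dz": 0.003, "roll": 0}
    - {"fingers": 1, "dx": 0, "dy": 0, "dz": 0.004, "roll": 0}

```text
time: 18.62
tool_pos: [0.5738, -0.0041, 0.1868]
tcp_rot: [1.902, 2.5, 0.0]
wrist_force: [-0.1, -1.0, 2.9]
width: -0.001
grip_force: 1.4
```

The pin is going down with about 3–4 N. Continuing to flush (TCP ≈ 0.179).

>>> step_arm:
  commands:
    - {"fingers": 1, "dx": 0, "dy": 0, "dz": 0.0015, "roll": 0}
    - {"fingers": 1, "dx": 0, "dy": 0, "dz": 0.003, "roll": 0}
    - {"fingers": 1, "dx": 0, "dy": 0, "dz": 0.0045, "roll": 0}
    - {"fingers": 1, "dx": 0, "dy": 0, "dz": 0.006, "roll": 0}
    - {"fingers": 1, "dx": 0, "dy": 0, "dz": 0.0075, "roll": 0}
    - {"fingers": 1, "dx": 0, "dy": 0, "dz": 0.009, "roll": 0}
    - {"fingers": 1, "dx": 0, "dy": 0, "dz": 0.009, "roll": 0}

```text
time: 19.5
tool_pos: [0.5737, -0.0041, 0.179]
tcp_rot: [1.902, 2.5, 0.0]
wrist_force: [-2.9, -0.4, 8.8]
width: -0.002
grip_force: 4.4
```

>>> step_arm:
  commands:
    - {"fingers": 1, "dx": 0, "dy": 0, "dz": 0.001, "roll": 0}
    - {"fingers": 1, "dx": 0, "dy": 0, "dz": 0.002, "roll": 0}
    - {"fingers": 1, "dx": 0, "dy": 0, "dz": 0.002, "roll": 0}

```text
time: 19.88
tool_pos: [0.5738, -0.0041, 0.1789]
tcp_rot: [1.902, 2.5, 0.001]
wrist_force: [-5.9, -0.2, 16.6]
width: -0.001
grip_force: 8.7
```

>>> step_arm:
  commands:
    - {"fingers": 1, "dx": 0, "dy": 0, "dz": -0.01, "roll": 0}
    - {"fingers": 1, "dx": 0, "dy": 0, "dz": -0.05, "roll": 0}
    - {"fingers": 1, "dx": 0, "dy": 0, "dz": -0.1, "roll": 0}
    - {"fingers": 1, "dx": 0, "dy": 0, "dz": -0.12, "roll": 0}
    - {"fingers": 1, "dx": 0, "dy": 0, "dz": -0.12, "roll": 0}
    - {"fingers": 1, "dx": 0, "dy": 0, "dz": -0.12, "roll": 0}

```text
time: 20.62
tool_pos: [0.5725, -0.004, 0.2932]
tcp_rot: [-1.9, -2.498, 0.003]
wrist_force: [0.2, 0.9, -0.1]
width: 0.001
grip_force: 0.0
```

```bash
python3 -c "
from h import *
im,d,S=head(); crank()
cv2.imwrite('pics/end.png',cv2.resize(im[140:260,190:390],None,fx=4,fy=4,interpolation=cv2.INTER_CUBIC))"
```

```text
head n 72 [0.5759 0.0017 0.1732] z 5/95 [0.1634 0.1795]
head n 70 [0.5757 0.0013 0.1732] z 5/95 [0.1632 0.1794]
arm n 27 angle -0.151
finger angle 0.0 r 0.2019 F [ 1.  -0.2 -0.3] t 20.725
```

View pics/end.png

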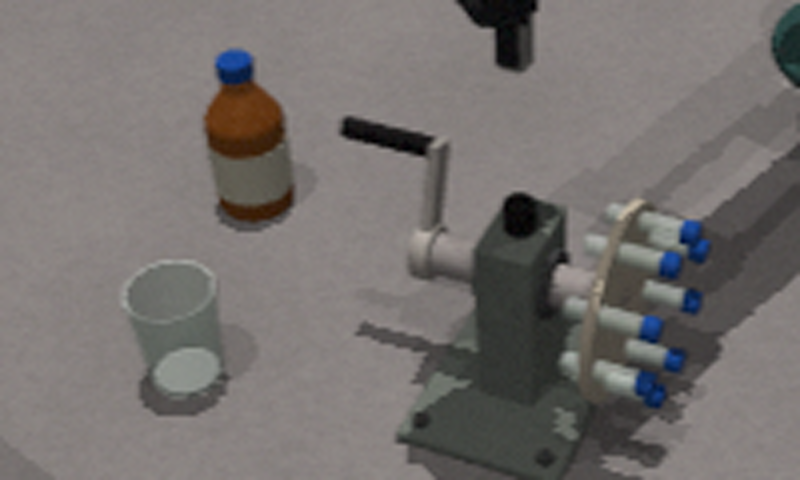

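The pin's head at crop (520,215) sits flush on the housing (top z 0.179), and the bottle and beaker stand where they were. The arm is clear.

```bash
python3 -c "
from workcell import *
print(finish_job())"
```

```text
the job is handed in; nothing more can be done
None
```

The rotator is locked: the pin dropped in as the crank turned, I pushed it home until its head sat flush on the housing (top 24 mm above it), and I handed the job in with the arm clear, about 21 s into the 70 s limit.

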